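Open the weighing enclosure's sash to the mark and bolt it

TASK

With your fingertips beneath the lip, push the sliding window of the small weighing enclosure up until the little pointer at its left edge is level with the marker clip on the left column, and leave it there. Then push the round locking bolt on the right column all the way in. Only push: do not pinch the lip, do not move the marker clip, and leave the glassware and jars standing where they are.

Things in the scene. Friction and masses are not known exactly. Their poses are not given: they have to be found in the camera images.
- hood: The weighing enclosure, grey and clear, fixed, 172 mm wide, 374 mm high. Origin on the bench top under the middle of the sash's front face; x points level into the enclosure (away from the robot), y to its left, z up. Two columns, 22 mm wide, centred 74 mm left and right of the middle, have their front faces at x = -12 mm. The space in front of them is free.
- sash (a joint): Height of the sliding window (sash) in m, 0 shut, 0.145 fully up. It runs straight up and down between the columns and is counterweighted, so it stays wherever it is left; moving it takes about 1.5 to 4.5 N either way.
- lip_edge (a point): Middle of the lip's lower front edge; moves with the sash. The lip, a level metal strip along the sash's foot, is 104 mm long (hood's y), stands out 40 mm towards the robot, 12 mm thick (two 6 mm plates, the upper set back 12 mm; touching both at once counts as pinching). The edge is 75 mm above the bench when shut, with free air beneath it and the sash's plain front behind.
- sash_pointer (a point): Tip of the small brass pointer at the left edge of the sash, at the lip's mid-height (6 mm above lip_edge), 18 mm in front of the sash's face and 62 mm left of the middle. It moves with the sash.
- mark_tip (a point): Tip of the brass wedge of the marker clip, a 20 x 22 mm brass slide with a small round screw on the front of the left column, which shows the height to which the pointer must come. Same distance in front of the sash as the pointer, 2.5 mm further left. The clip stays by friction and is not to be moved.
- bolt (a joint): Travel of the locking bolt in m: 0 out, 0.014 fully in. It slides along the hood's +x (away from the robot), stays where it is left, friction about 4 N.
- bolt_face (a point): Middle of the round front face of the steel locking bolt (17 mm in diameter) on the right column, 310 mm above the bench, 74 mm right of the middle. It stands 34 mm in front of the column when out, and comes out of a fixed steel collar 26 mm in diameter and 11 mm deep, beyond which it still stands 9 mm when fully in.
- weighing_bottle: Lidded glass weighing bottle, 36 mm in diameter, 44 mm high, standing inside the enclosure; origin at the centre of its underside. Leave alone.
- vial: White plastic vial with a black cap, 36 mm in diameter, 78 mm high, standing on the bench on the robot's side of the enclosure, to the right; origin at the centre of its underside. Leave alone.
- small_jar: Small white jar with a grey lid, 45 mm in diameter, 72 mm high, standing on the bench on the robot's side of the enclosure, to the left; origin at the centre of its underside. Leave alone.

How it is judged:
By the outcome, as a careful person would: the job done as asked, in the order asked, and still so for the second after the job is handed in, with the robot touching nothing.
It also fails if it takes over 48 s, if anything falls off the work surface, if the arm or the gripper's body presses on something with over 40 N, if the wrist force passes 120 N, or if a joint passes its speed limit or range.

ROBOT

A 6-joint arm with a two-finger parallel gripper is mounted at the origin on the work surface; the furniture and walls round the work are solid. World frame = base frame: x ahead of the robot, y to its left, z up, the work surface at z = 0. Lengths are in m, angles in rad, forces in N, time in s.
With the tool pointing down it reaches from about 0.35 to 0.775 m from the base axis. Payload 5.5 kg.
Tool frame: the origin (TCP) lies midway between the tips of the shut fingers; the grasp point (between the pads) lies grip_point_offset behind it (grip_point_offset is the distance from the TCP to the grasp point, in m); z points along the fingers, y is the direction in which the jaws open and shut (so a half turn about z gives the same grasp; the last joint's range is limited). The gripper opens to 85 mm and grips with 20 to 120 N. Pads are 22 mm wide; open, the fingers measure 114 mm over their backs; the gripper's body (76 mm by 85 mm) begins 54 mm behind the grasp point. The pads swing forward as they close: fully open they stand 13 mm farther back than shut.
Start: joints at [-1.325, 0.313, 0.046, 1.304, 0, 1.431], TCP at [0.216, -0.533, 0.231] pointing down, gripper open.
Joint ranges: [-2.76, 2.76], [-0.86, 1.69], [-1.03, 1.26], [-2.2, 2.34], [-1.47, 1.5], [-3.14, 3.14]. Speed limits (rad/s): [2.57, 2.57, 3.14, 3.14, 3.14, 3.14].

INTERFACE

Orientations are given as a unit quaternion [w, x, y, z].
In Python, from workcell import * gives the robot as it stands.
- The arm moves only by the tool send_rows, never from a script. Its argument "series" is one flat list of numbers, 7 for each row, row after row: the shift along the tool's x, y, z in cm, then the turn, a rotation vector about the tool's x, y, z in degrees, then the opening, from 0 (shut) to 1 (fully open). A call has 1 to 10 rows; each row is the pose to reach, as a shift and turn from the pose commanded when the call began, along the tool's axes at that moment; what a row does not reach only later rows make up. A row lasts 1/12 s, in which the tool goes at most 41.7 mm and 7.16 degrees, less where a joint would pass 70% of its speed; a pose out of reach is approached as far as the arm can. A call with a gripper value outside its range is refused whole. The fingers move at their own pace and stop on an object; "newtons" is the grip in N (left out, the last holds). Time passes only in rows, so rows that repeat a pose let the fingers close. It gives the time, the measured TCP pose, the force and the opening at its end, in the units of the state.
- get_state(): the state, without advancing time (a new reading comes with each control period).
- read_camera(name): name is "scene" or "top" or "wrist"; returns the picture (480x640x3 uint8, blue, green, red); there is no depth.
- camera_info(name): a dict with "K" (3x3 intrinsics, pixels), "xyz" and "attitude" of the camera in the world. Camera axes: x right, y down, z forward; pixel columns grow to the right and rows downward; lengths in m; the calibration is good to about 2 mm. A picture is of the moment at which its call begins: read the wrist's pose just before it. camera_info takes no time and is no camera call; for the wrist camera it gives the pose at the moment of the call.
- hand_in(): hands the job in, once; it reports no verdict.
Trained networks look in the newest picture that a camera, given by its name, has taken for a name from the list of things; names that differ only in an ending like _2 or _b are one class to them, and where a whole thing is asked for, a point or a joint stands for the part that bears it (a point fixed in the world has none). Each returns a list of dicts, best first, with "p" (0 to 1); they miss things now and then, are a little off and sometimes report something else, mostly with a low value. They report only what shows in the picture. A call takes as long as a camera call.
- silhouettes(camera, label): "pixels" (480x640 bool, what is visible of it) and "box" ([left, top, width, height] in pixels, round what is visible of it).
The state is a dict: "clock": time; "joint_pos": joint angles; "qvel": joint speeds; "tau": joint torques, N m; "tcp_pos": TCP position; "orientation": TCP orientation; "wrist_force": force on the tool from outside, world axes, zero at the start; "ft_torque": the same for the moment, N m; "finger_gap": finger opening in m.
Only numpy, scipy, OpenCV 4.12 (cv2) and the standard library are available. Lean on these libraries where they do the work, as an engineer would, in place of code of your own. Each camera call takes 0.05 s, during which the arm holds its last target. There are 200 camera calls.

## Working session

There is one attempt and no reset: what is moved stays moved. The work goes in short steps, Python scripts to look and compute and a tool call to move; the robot and the scene stay as the last step left them, time stands still between calls to the robot, and variables do not carry over. Pictures are saved under pics/ and viewed, about 8 in all and at most 12, crops included, and the job is handed in when it is done.

Besides the shell and the picture viewer there is one more tool, called after ">>>" as a command line: name --argument value ..., lists and objects as JSON in quotes. send_rows: Moves the arm, as the interface text tells. Its arguments: {"type":"object","properties":{"series":{"type":"array"},"newtons":{"type":"number"}},"required":["series"]}

```bash
mkdir -p pics; ls; cat > h.py <<'E'
from workcell import *
import numpy as np, cv2
from scipy.spatial.transform import Rotation as R
def q2R(q): return R.from_quat([q[1],q[2],q[3],q[0]]).as_matrix()
def att(i):
    a=np.array(i["attitude"],float)
    return a if a.shape==(3,3) else q2R(a)
def ray(i,u,v):
    d=att(i)@np.linalg.inv(np.array(i["K"]))@np.array([u,v,1.]); return np.array(i["xyz"]),d/np.linalg.norm(d)
def proj(i,p):
    c=att(i).T@(np.array(p)-np.array(i["xyz"])); q=np.array(i["K"])@c; return q[:2]/q[2]
E
python3 - <<'E'
from h import *
for n in("scene","top"):
    i=camera_info(n);print(n,i)
    im=read_camera(n);cv2.imwrite(f"pics/{n}1.png",im)
    for l in("hood","sash","lip_edge","bolt","sash_pointer","mark_tip","bolt_face","vial","small_jar"):
        try:print(l,[(round(float(d["p"]),2),d["box"]) for d in silhouettes(n,l)[:2]])
        except Exception as e:print(l,e)
print(get_state())
E
```

```text
pics
scene {'K': array([[561.23440875,   0.        , 325.2963027 ],
       [  0.        , 561.23440875, 237.4169313 ],
       [  0.        ,   0.        ,   1.        ]]), 'xyz': array([ 0.21073385, -0.88165127,  1.08757817]), 'attitude': array([-0.37415728,  0.91049263, -0.16230706,  0.06830748])}
hood [(0.66, [343.9, 152.0, 118.7, 171.0])]
sash [(0.6, [344.1, 211.1, 32.5, 90.3])]
lip_edge [(0.66, [340.8, 214.2, 32.3, 85.6])]
bolt []
sash_pointer [(0.98, [345.1, 214.3, 28.5, 81.1])]
mark_tip [(0.5, [346.7, 220.0, 7.1, 10.0])]
bolt_face [(0.46, [360.9, 225.0, 13.7, 11.1])]
vial [(0.7, [281.6, 325.8, 18.0, 33.7])]
small_jar [(0.97, [255.4, 236.5, 21.2, 30.8])]
top {'K': array([[496.07124912,   0.        , 316.5369468 ],
       [  0.        , 496.07124912, 234.59377577],
       [  0.        ,   0.        ,   1.        ]]), 'xyz': array([ 0.47071238, -0.03681832,  1.13822302]), 'attitude': array([ 0.02285785, -0.70194296,  0.71182228, -0.00791483])}
hood [(0.73, [311.8, 77.2, 108.2, 133.9])]
sash [(0.81, [325.7, 177.0, 66.0, 35.2])]
lip_edge [(0.63, [323.0, 178.2, 69.0, 35.2])]
bolt [(0
[... 244 characters left out ...]
 271.5, 22.5, 17.8])]
{'clock': 1.0, 'joint_pos': array([-1.32461873e+00,  3.13177120e-01,  4.61582786e-02,  1.30358676e+00,
       -7.69128437e-06,  1.43117312e+00]), 'qvel': array([-0.00086415, -0.00046063, -0.0007236 ,  0.00159587, -0.00237705,
        0.00143551]), 'tau': array([-5.20304968e-05, -4.80470967e+01,  2.98818970e+01,  2.42682345e-04,
       -2.25999834e-04, -7.43132233e-06]), 'tcp_pos': array([ 0.21636816, -0.53281878,  0.23136009]), 'orientation': array([9.54317602e-05, 9.81452335e-01, 1.91706300e-01, 1.23804625e-06]), 'wrist_force': array([-0.46682881,  0.69781678,  0.07112325]), 'ft_torque': array([ 0.00359509, -0.0278773 , -0.02657171]), 'finger_gap': 0.08533081936650477}
```

```bash
python3 - <<'E'
import cv2
a=cv2.imread("pics/scene1.png")[130:380,230:480];b=cv2.imread("pics/top1.png")[60:310,230:480]
a=cv2.resize(a,(400,400),interpolation=2);b=cv2.resize(b,(400,400),interpolation=2)
cv2.imwrite("pics/v1.png",cv2.hconcat([a,b]))
E
```

```text
(no output)
```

View pics/v1.png

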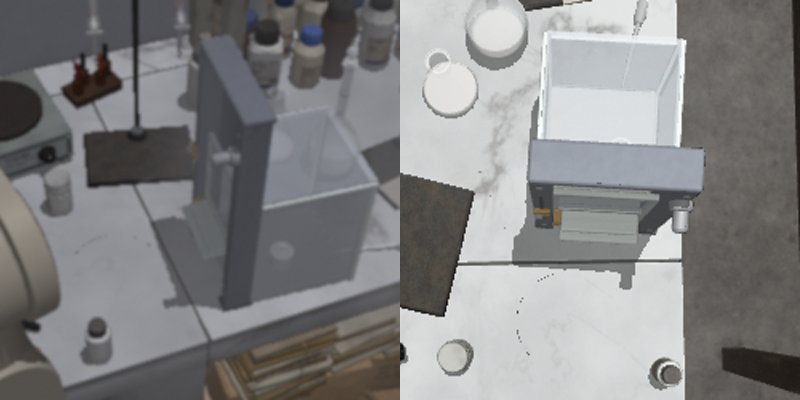

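```bash
python3 - <<'E'
from h import *
i=camera_info("top")
def at(u,v,z):
    o,d=ray(i,230+u/1.6,60+v/1.6); return (o+d*(z-o[2])/d[2]).round(4)
L=at(128,185,.374);Rr=at(303,193,.374);print("beam",L,Rr,np.linalg.norm(L-Rr))
print("yaw of left dir",np.degrees(np.arctan2(*(L-Rr)[[0,1]])))
print("bolt",at(281,231,.31)); print("back",at(143,32,.3),at(286,40,.3))
for n,u,v,z in(("vial",265,373,.078),("jar",55,357,.07)):print(n,at(u,v,z))
for z in(.07,.12,.2):print("lip front",z,at(160,238,z),at(237,242,z))
c=camera_info("wrist");s=get_state();T=q2R(s["orientation"]);print(c["K"],T.T@(c["xyz"]-s["tcp_pos"]),(T.T@att(c)).round(3)); print(T.round(3))
import workcell;print([n for n in dir(workcell) if n[0]!='_'])
try:print(grip_point_offset)
except Exception as e:print(e)
E
```

```text
beam [ 0.5958 -0.012   0.374 ] [ 0.5852 -0.1807  0.374 ] 0.16903268914621217
yaw of left dir 3.5953638973479496
bolt [ 0.5553 -0.169   0.31  ]
back [ 0.7726 -0.0278  0.3   ] [ 0.7607 -0.1802  0.3   ]
vial [ 0.3903 -0.1809  0.078 ]
jar [0.4145 0.0991 0.07  ]
lip front 0.07 [ 0.5728 -0.0444  0.07  ] [ 0.5658 -0.1479  0.07  ]
lip front 0.12 [ 0.5681 -0.044   0.12  ] [ 0.5614 -0.1427  0.12  ]
lip front 0.2 [ 0.5604 -0.0435  0.2   ] [ 0.5542 -0.1344  0.2   ]
[[364.20427058   0.         318.52793822]
 [  0.         364.20427058 236.6150129 ]
 [  0.           0.           1.        ]] [ 0.0756405  -0.00112413 -0.14382539] [[-0.    -0.954 -0.299]
 [ 1.     0.    -0.001]
 [ 0.001 -0.299  0.954]]
[[ 0.926  0.376  0.   ]
 [ 0.376 -0.926 -0.   ]
 [-0.     0.    -1.   ]]
['MotionError', 'camera_info', 'get_state', 'grip_point_offset', 'hand_in', 'read_camera', 'silhouettes']
0.0187
```

```bash
cat >> h.py <<'E'
def HR(yaw): 
    c,s=np.cos(yaw),np.sin(yaw); return np.array([[c,-s,0],[s,c,0],[0,0,1.]])
YAW=np.radians(-3.6); H0=np.array([.6025,-.097,0])
def toolR(yaw,up=0.):  # z along hood x, x left, y = z x x = up
    h=HR(yaw); return np.stack([h[:,1],h[:,2],h[:,0]],1)@R.from_euler('x',-up,degrees=True).as_matrix()
def go(p,T,show=1):
    s=get_state();C=q2R(s["orientation"])
    d=C.T@(np.array(p)-s["tcp_pos"])*100; r=np.degrees(R.from_matrix(C.T@T).as_rotvec())
    print("cm",d.round(2),"deg",r.round(2),"tcp",s["tcp_pos"].round(4),"q",s["joint_pos"].round(2),"t",s["clock"]);return d,r
E
python3 - <<'E'
from h import *
T=toolR(YAW);print(T.round(3),np.linalg.det(T))
go([.50,-.09,.28],T)
E
```

```text
[[ 0.063  0.     0.998]
 [ 0.998  0.    -0.063]
 [ 0.     1.     0.   ]] 1.0
cm [ 42.94 -30.35  -4.87] deg [-79.56  50.01 -50.  ] tcp [ 0.2164 -0.5328  0.2314] q [-1.32  0.31  0.05  1.3  -0.    1.43] t 1.0
```

>>> send_rows --series '[4,-3,-0.5,-8,5,-5,0,8,-6,-1,-14,9,-9,0,12,-8.5,-1.4,-20,12.5,-12.5,0,16,-11.5,-2,-25,16,-16,0,20,-14,-2.3,-31,19.5,-19.5,0,24,-17,-2.7,-37,23,-23,0,28,-20,-3.2,-42,26.5,-26.5,0,32,-23,-3.6,-48,30,-30,0,36,-26,-4.1,-53,33.5,-33.5,0,40,-28.5,-4.6,-58,36.5,-36.5,0]' --newtons 60

```text
clock: 1.83
tcp_pos: [0.4427, -0.1954, 0.3135]
orientation: [0.363, 0.748, 0.434, 0.346]
wrist_force: [0.9, -1.8, 1.4]
finger_gap: -0.0001
```

```bash
python3 - <<'E'
from h import *
go([.50,-.09,.28],toolR(YAW))
E
```

```text
cm [11.01 -4.34  3.88] deg [-28.11  15.83 -16.48] tcp [ 0.4427 -0.1954  0.3135] q [-0.92 -0.61 -1.02  0.21  0.55  1.45] t 1.8333
```

>>> send_rows --series '[3,-1,1,-5,3,-3,0,6,-2,2,-10,6,-6,0,9,-3,3,-16,9,-9.5,0,11,-4.3,3.9,-22,12.5,-13,0,11,-4.3,3.9,-28,15.8,-16.5,0,11,-4.3,3.9,-28,15.8,-16.5,0,11,-4.3,3.9,-28,15.8,-16.5,0,11,-4.3,3.9,-28,15.8,-16.5,0]'

```text
clock: 2.5
tcp_pos: [0.5437, -0.1513, 0.4568]
orientation: [0.467, 0.551, 0.52, 0.456]
wrist_force: [0.2, -0.2, -0.3]
finger_gap: -0.0
```

```bash
python3 - <<'E'
from h import *
go([.50,-.09,.28],toolR(YAW))
i=camera_info("wrist");im=read_camera("wrist");cv2.imwrite("pics/w1.png",im)
for l in("lip_edge","sash_pointer","mark_tip","bolt_face","hood"):
    print(l,[(round(float(d["p"]),2),d["box"]) for d in silhouettes("wrist",l)[:2]])
h=HR(YAW)
for n,p in(("bolt",[-.046,-.074,.31]),("lip",[-.04,0,.075]),("ptr",[-.018,.062,.081])):print(n,proj(i,H0+h@p).round(1))
E
```

```text
cm [  5.63 -18.27  -1.94] deg [-8.54 -1.17 -0.91] tcp [ 0.5437 -0.1513  0.4568] q [-0.8  -0.5  -1.03 -0.33  0.75  1.45] t 2.5
lip_edge [(0.37, [0.0, 230.8, 4.8, 19.1])]
sash_pointer [(0.37, [1.4, 3.1, 222.8, 314.1])]
mark_tip []
bolt_face [(0.56, [44.3, 279.4, 53.5, 39.7])]
hood [(0.59, [1.2, 2.6, 220.9, 312.7])]
bolt [ 49.6 310. ]
lip [-319.5  169.5]
ptr [-297.8   60.9]
```

View pics/w1.png

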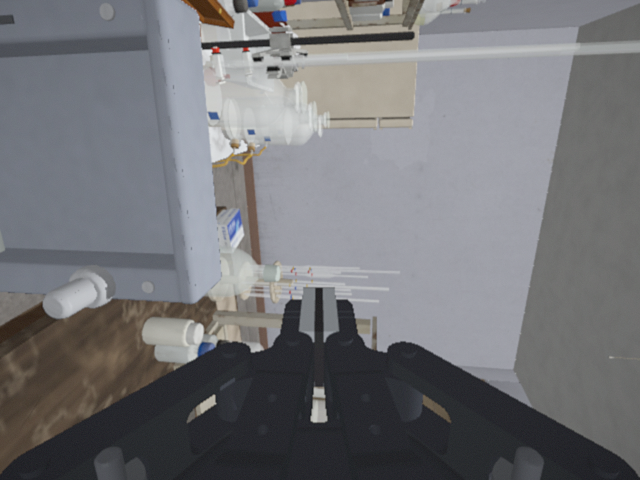

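```bash
cat > fk.py <<'E'
from h import *
from scipy.optimize import least_squares
def fk(q,P):
    L1,L2,H,L3,Lt,y0,a=P
    f=q[1]-q[2];ph=f+q[3]
    r=a+L1*np.sin(q[1])+L2*np.cos(f);z=H+L1*np.cos(q[1])-L2*np.sin(f)
    Rz=R.from_euler('z',q[0]).as_matrix();Ry=R.from_euler('y',ph).as_matrix();R5=R.from_euler('z',q[4]).as_matrix()
    p=Rz@(np.array([r,y0,z])+Ry@(np.array([L3,0,0])+R5@np.array([Lt,0,0])))
    return p,Rz@Ry@R5
D=[([-1.32461873,.31317712,.0461582786,1.30358676,0,1.431],[.21636816,-.53281878,.23136009]),([-.92,-.61,-1.02,.21,.55,1.45],[.4427,-.1954,.3135])]
s=get_state();D.append((s["joint_pos"],s["tcp_pos"]))
def fit(D):
    g=np.array([.4,.35,.25,.05,.25,0,0])
    return least_squares(lambda P:np.concatenate([fk(q,P)[0]-p for q,p in D]+[.01*(P-g)]),g)
if __name__=="__main__":
    o=fit(D);print(o.x.round(3))
    for q,p in D:
        a,b=fk(q,o.x);print((a-p).round(4),b[:,0].round(3))
    print(q2R(s["orientation"])[:,2].round(3),s["joint_pos"].round(3))
E
python3 fk.py
```

```text
[ 0.535  0.541  0.343  0.18   0.297  0.08  -0.117]
[ 0.0002 -0.0002 -0.0005] [ 0. -0. -1.]
[ 0.0027 -0.0008 -0.0005] [ 0.836 -0.235 -0.495]
[-0.0031  0.0005  0.0011] [ 0.987 -0.041 -0.153]
[ 0.987 -0.041 -0.153] [-0.798 -0.497 -1.028 -0.321  0.746  1.448]
```

```bash
cat >> fk.py <<'E'
lo=np.array([-2.76,-.86,-1.03,-2.2,-1.47]);hi=np.array([2.76,1.69,1.26,2.34,1.5])
def ik(P,p,dirn,w=.3):
    best=None
    for g in([-.3,.3,-.5,-.3,.2],[-.3,.8,.3,-.6,.2],[.3,.8,-.9,-1.5,-.3],[-.9,.3,-.9,-.9,.8],[.5,.3,-.9,-.9,-.6]):
        o=least_squares(lambda q:np.r_[fk(q,P)[0]-p,w*(fk(q,P)[1][:,0]-dirn)],g,bounds=(lo,hi))
        if best is None or o.cost<best.cost:best=o
    a,b=fk(best.x,P);return best.x.round(2),(a-p).round(3),b[:,0].round(3)
E
python3 - <<'E'
from fk import *
P=fit(D).x;h=HR(YAW)
for pos in([-.02,0,.055],[-.02,0,.15],[-.02,0,.2],[-.07,0,.055],[-.1,0,.2],[-.046,-.074,.31]):
  for tilt in(0,15,30,45):
    t=np.radians(tilt);print(pos,tilt,*ik(P,H0+h@pos,h@[np.cos(t),0,-np.sin(t)]))
E
```

```text
[-0.02, 0, 0.055] 0 [-0.54  1.24 -0.88 -2.12  0.47] [ 0. -0.  0.] [ 0.998 -0.063 -0.   ]
[-0.02, 0, 0.055] 15 [-0.52  0.83 -1.03 -1.57  0.44] [ 0. -0. -0.] [ 0.964 -0.061 -0.259]
[-0.02, 0, 0.055] 30 [-0.48  0.4  -1.02 -0.85  0.36] [-0.  0.  0.] [ 0.864 -0.054 -0.5  ]
[-0.02, 0, 0.055] 45 [-0.43  0.19 -0.87 -0.23  0.26] [-0.  0.  0.] [ 0.706 -0.044 -0.707]
[-0.02, 0, 0.15] 0 [-0.54  0.97 -1.02 -1.99  0.47] [-0.  0. -0.] [ 0.998 -0.063  0.   ]
[-0.02, 0, 0.15] 15 [-0.52  0.48 -1.03 -1.21  0.47] [ 0.033 -0.01  -0.008] [ 0.963 -0.03  -0.268]
[-0.02, 0, 0.15] 30 [-0.48  0.08 -1.02 -0.53  0.36] [-0.  0.  0.] [ 0.864 -0.054 -0.5  ]
[-0.02, 0, 0.15] 45 [-0.43 -0.02 -0.82  0.03  0.26] [-0.  0. -0.] [ 0.706 -0.044 -0.707]
[-0.02, 0, 0.2] 0 [-0.54  0.87 -1.03 -1.95  0.48] [ 0.009 -0.003 -0.007] [ 0.998 -0.055  0.039]
[-0.02, 0, 0.2] 15 [-0.52  0.17 -1.03 -0.82  0.47] [ 0.03  -0.01   0.003] [ 0.945 -0.023 -0.327]
[-0.02, 0, 0.2] 30 [-0.48 -0.07 -0.99 -0.36  0.36] [-0.  0.  0.] [ 0.864 -0.054 -0.5  ]
[-0.02, 0, 0.2] 45 [-0.43 -0.11 -0.77  0.16  0.26] [-0.  0. -0.] [ 0.706 -0.044 -0.707]
[-0.07, 
[... 445 characters left out ...]
022] [ 0.997 -0.002  0.083]
[-0.1, 0, 0.2] 15 [-0.78 -0.15 -1.03 -0.23  0.77] [ 0.027 -0.031  0.017] [ 0.897  0.092 -0.432]
[-0.1, 0, 0.2] 30 [-0.62 -0.28 -1.03 -0.07  0.48] [ 0.011 -0.007  0.007] [ 0.828 -0.021 -0.56 ]
[-0.1, 0, 0.2] 45 [-0.53 -0.29 -0.9   0.23  0.32] [-0.  0.  0.] [ 0.706 -0.044 -0.707]
[-0.046, -0.074, 0.31] 0 [-0.83  0.6  -1.03 -1.77  0.83] [ 0.027 -0.02  -0.012] [0.995 0.008 0.096]
[-0.046, -0.074, 0.31] 15 [-0.79 -0.21 -1.03 -0.43  0.7 ] [ 0.006 -0.005  0.004] [ 0.956 -0.041 -0.292]
[-0.046, -0.074, 0.31] 30 [-0.72 -0.32 -0.87  0.07  0.56] [-0.  0.  0.] [ 0.864 -0.054 -0.5  ]
[-0.046, -0.074, 0.31] 45 [-0.64 -0.25 -0.64  0.49  0.4 ] [-0.  0. -0.] [ 0.706 -0.044 -0.707]
```

```bash
python3 - <<'E'
from h import *
h=HR(YAW)
go(H0+h@[-.13,0,.32],toolR(YAW,-45))
T=toolR(YAW,-45);print(T.round(2))
go(H0+h@[-.12,0,.16],T)
E
```

```text
cm [  5.61 -14.53  -5.15] deg [36.21 -1.5  -0.55] tcp [ 0.5432 -0.1508  0.4546] q [-0.8  -0.5  -1.03 -0.32  0.75  1.45] t 2.8
[[ 0.06  0.71  0.71]
 [ 1.   -0.04 -0.04]
 [ 0.    0.71 -0.71]]
cm [  5.27 -30.19  -1.72] deg [36.21 -1.5  -0.55] tcp [ 0.5432 -0.1508  0.4546] q [-0.8  -0.5  -1.03 -0.32  0.75  1.45] t 2.8
```

>>> send_rows --series '[1,-2,-2,7,-0.3,0,0,2,-5,-4,14,-0.6,-0.2,0,4,-9,-5,21,-0.9,-0.3,0,5.5,-13,-5.1,28,-1.2,-0.4,0,5.5,-16,-4.8,35,-1.5,-0.5,0,5.4,-20,-4,36.2,-1.5,-0.5,0,5.4,-23,-3,36.2,-1.5,-0.5,0,5.3,-26,-2.3,36.2,-1.5,-0.5,0,5.3,-29,-1.8,36.2,-1.5,-0.5,0,5.3,-30.2,-1.7,36.2,-1.5,-0.5,0]'

```text
clock: 3.63
tcp_pos: [0.4929, -0.0947, 0.1728]
orientation: [0.273, 0.675, 0.636, 0.259]
wrist_force: [0.2, -0.3, -0.1]
finger_gap: -0.0002
```

```bash
python3 - <<'E'
from h import *
h=HR(YAW)
go(H0+h@[-.12,0,.16],toolR(YAW,-45)); s=get_state();print(repr(s["joint_pos"]),s["tcp_pos"])
i=camera_info("wrist");im=read_camera("wrist");cv2.imwrite("pics/w2.png",im);import pickle;pickle.dump(i,open("w2.pkl","wb"))
for l in("lip_edge","sash_pointer","mark_tip","bolt_face"):
    print(l,[(round(float(d["p"]),2),d["box"]) for d in silhouettes("wrist",l)[:2]])
for n,p in(("bolt",[-.046,-.074,.31]),("lip",[-.04,0,.075]),("ptr",[-.018,.062,.081])):print(n,proj(i,H0+h@p).round(1))
E
```

```text
cm [ 0.46 -1.64  0.2 ] deg [-0.87 -0.27  0.08] tcp [ 0.4929 -0.0947  0.1728] q [-0.56 -0.28 -1.03  0.12  0.34  1.2 ] t 3.6333
array([-0.55765194, -0.28453549, -1.02580811,  0.12469861,  0.34129766,
        1.19932267]) [ 0.4928544  -0.09468031  0.17283126]
lip_edge [(0.58, [290.3, 135.5, 272.3, 227.4])]
sash_pointer []
mark_tip [(0.63, [440.7, 97.3, 47.9, 42.1])]
bolt_face []
bolt [715.6 553.9]
lip [294.5 224.8]
ptr [321.3 138.7]
```

View pics/w2.png

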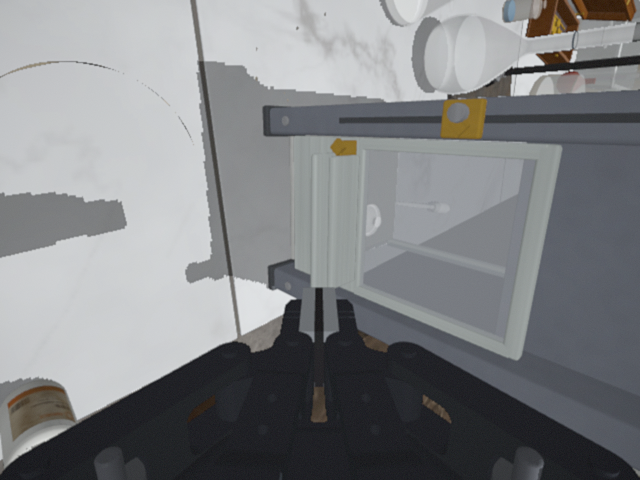

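```bash
python3 - <<'E'
import cv2
a=cv2.imread("pics/w2.png")[85:175,280:500]
cv2.imwrite("pics/v2.png",cv2.resize(a,None,fx=3.6,fy=3.6,interpolation=cv2.INTER_CUBIC))
E
```

```text
(no output)
```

View pics/v2.png

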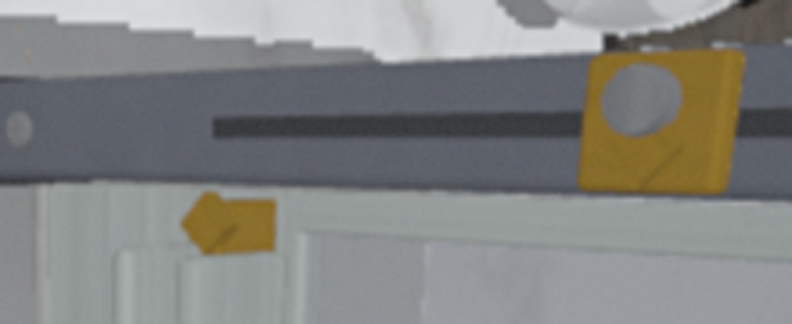

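```bash
python3 - <<'E'
from h import *
import pickle;i=pickle.load(open("w2.pkl","rb"));h=HR(YAW)
for p in([-.04,.052,.075],[-.04,-.052,.075],[-.012,.085,0],[-.012,.063,0],[-.018,.062,.081],[0,.052,.087],[-.028,.052,.087],[-.04,.052,.081],[-.028,.052,.081]):print(p,proj(i,H0+h@p).round(1))
def zat(u,v,x):
    o,d=ray(i,u,v);o=h.T@(o-H0);d=h.T@d;return (o+d*(x-o[0])/d[0]).round(4)
f=lambda a,b:(280+a/3.6,85+b/3.6)
for n,a,b in(("Lvert",182,222),("upvert",208,192),("cliplow-right",580,188),("clipup-right",730,192),("cliplow-left",597,55),("clipup-left",745,50),("dark1",640,188),("dark2",685,150),("screw",641,100)):
  print(n,[zat(*f(a,b),x) for x in(-.012,-.018,-.024)])
E
```

```text
[-0.04, 0.052, 0.075] [293.2 153.8]
[-0.04, -0.052, 0.075] [295.8 288.2]
[-0.012, 0.085, 0] [261.2 108.7]
[-0.012, 0.063, 0] [262.4 134.8]
[-0.018, 0.062, 0.081] [321.3 138.7]
[0, 0.052, 0.087] [343.8 151.9]
[-0.028, 0.052, 0.087] [317.1 153.9]
[-0.04, 0.052, 0.081] [298.8 154.3]
[-0.028, 0.052, 0.081] [311.4 153.4]
Lvert [array([-0.012 ,  0.0562,  0.0846]), array([-0.018 ,  0.0567,  0.0904]), array([-0.024 ,  0.0572,  0.0962])]
upvert [array([-0.012 ,  0.0624,  0.0918]), array([-0.018 ,  0.0626,  0.0974]), array([-0.024 ,  0.0629,  0.1029])]
cliplow-right [array([-0.012 ,  0.065 ,  0.1716]), array([-0.018 ,  0.0652,  0.1748]), array([-0.024 ,  0.0654,  0.1779])]
clipup-right [array([-0.012,  0.065,  0.195]), array([-0.018 ,  0.0652,  0.1975]), array([-0.024 ,  0.0654,  0.2   ])]
cliplow-left [array([-0.012 ,  0.0846,  0.1723]), array([-0.018 ,  0.0842,  0.1754]), array([-0.024 ,  0.0839,  0.1786])]
clipup-left [array([-0.012 ,  0.0843,  0.1946]), array([-0.018 ,  0.084 ,  0.1971]), array([-0.024 ,  0.0836,  0.1995])]
dark1 [array([-0.012 ,  0.0653,  0.1814]), array([-0.018 ,  0.0655,  0.1843]), array([-0.024 ,  0.0657,  0.1872])]
dark2 [array([-0.012 ,  0.0708,  0.1877]), array([-0.018 ,  0.0709,  0.1904]), array([-0.024 ,  0.0709,  0.193 ])]
screw [array([-0.012 ,  0.078 ,  0.1801]), array([-0.018 ,  0.0778,  0.183 ]), array([-0.024 ,  0.0776,  0.1859])]
```

```bash
python3 - <<'E'
from h import *
h=HR(YAW)
go(H0+h@[-.085,0,.05],toolR(YAW,-40))
go(H0+h@[-.034,0,.05],toolR(YAW,-40))
E
```

```text
cm [ 0.36 -6.7  10.69] deg [-5.89 -0.26 -0.01] tcp [ 0.4912 -0.0941  0.1734] q [-0.56 -0.29 -1.03  0.13  0.34  1.2 ] t 3.8833
cm [ 0.34 -3.04 14.24] deg [-5.89 -0.26 -0.01] tcp [ 0.4912 -0.0941  0.1734] q [-0.56 -0.29 -1.03  0.13  0.34  1.2 ] t 3.8833
```

>>> send_rows --series '[0,-2,2,0,0,0,0,0.2,-4,4.5,0,0,0,0,0.4,-6,7,0,0,0,0,0.4,-6.7,9,-2,0,0,0,0.4,-6.7,10.7,-4,-0.3,0,0,0.4,-6.7,10.7,-5.9,-0.3,0,0,0.4,-6.7,10.7,-5.9,-0.3,0,0]'

```text
clock: 4.47
tcp_pos: [0.5777, -0.1178, 0.0881]
orientation: [0.274, 0.673, 0.631, 0.273]
wrist_force: [-96.2, 17.4, 3.9]
finger_gap: -0.0002
```

```bash
python3 - <<'E'
from h import *
h=HR(YAW)
go(H0+h@[-.034,0,.05],toolR(YAW,-40))
s=get_state();print(s["joint_pos"].round(4),h.T@(s["tcp_pos"]-H0),s["wrist_force"])
i=camera_info("wrist");im=read_camera("wrist");cv2.imwrite("pics/w3.png",im)
for n,p in(("lipL",[-.04,.052,.091]),("lipR",[-.04,-.052,.091]),("ptr",[-.018,.062,.097]),("mark",[-.018,.0645,.185])):print(n,proj(i,H0+h@p).round(1))
E
```

```text
cm [ 2.16 -3.48  1.97] deg [-4.56 -1.14 -0.59] tcp [ 0.5777 -0.1178  0.0881] q [-0.51  0.1  -1.03 -0.29  0.33  1.26] t 4.4667
[-0.5068  0.1001 -1.0278 -0.2926  0.3304  1.2561] [-0.02347412 -0.02235098  0.08814995] [-96.24977205  17.3770222    3.8558447 ]
lipL [289.3 130.6]
lipR [297.3 383.4]
ptr [343.9 101.9]
mark [669.1  62.9]
```

View pics/w3.png

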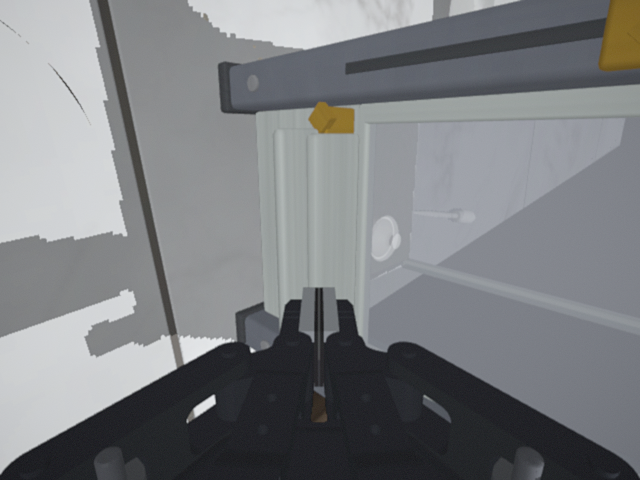

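>>> send_rows --series '[0,0,-1.5,0,0,0,0,0,0,-3.5,0,0,0,0,0,0,-6,0,0,0,0,0,0,-8,0,0,0,0,0,0,-8,0,0,0,0]'

```text
clock: 4.93
tcp_pos: [0.5297, -0.1204, 0.1602]
orientation: [0.286, 0.666, 0.631, 0.278]
wrist_force: [0.8, -0.2, -0.6]
finger_gap: 0.0002
```

```bash
cat > d.py <<'E'
from fk import *
# more data
D+= [([-1.32461873,.31317712,.0461582786,1.30358676,0,1.431],[.21636816,-.53281878,.23136009]),
([-0.7977,-.4970,-1.028,-.321,.746,1.448],[.5434,-.151,.4552]),
([-0.55765194,-0.28453549,-1.02580811,0.12469861,0.34129766,1.19932267],[0.4928544,-0.09468031,0.17283126]),
([-0.5068,0.1001,-1.0278,-0.2926,0.3304,1.2561],[.5777,-.1178,.0881])]
D[:]=D[2:]+D[1:2]
E
python3 - <<'E'
from d import *
s=get_state();h=HR(YAW);print(s["joint_pos"].round(4),s["tcp_pos"],h.T@(s["tcp_pos"]-H0),s["wrist_force"],q2R(s["orientation"])[:,2])
o=fit(D);P=o.x;print(P.round(4))
for q,p in D:print((fk(q,P)[0]-p).round(4))
for pos in([-.034,0,.05],[-.034,0,.065],[-.034,0,.15],[-.085,0,.05],[-.1,0,.05],[-.1,0,.1],[-.034,-.06,.3]):
  for tilt in(35,40,45,50,55):
    t=np.radians(tilt);print(pos,tilt,*ik(P,H0+h@pos,h@[np.cos(t),0,-np.sin(t)]))
E
```

```text
[-0.5893 -0.1588 -1.0264 -0.0375  0.3905  1.1891] [ 0.52969363 -0.12044163  0.16018166] [-0.07119079 -0.02796692  0.16018166] [ 0.84946813 -0.24652995 -0.64454465] [ 0.73029021 -0.03034976 -0.68246253]
[0.5435 0.4217 0.2779 0.1669 0.3019 0.0788 0.0102]
[-0.008   0.0047  0.0034]
[ 0.0025 -0.0149 -0.0165]
[ 0.0053 -0.0051  0.0058]
[-0.0063  0.0032 -0.0019]
[-0.012   0.0059  0.014 ]
[ 0.0067 -0.0042 -0.0048]
[-0.034, 0, 0.05] 35 [-0.48  0.28 -1.03 -0.49  0.35] [ 0.026 -0.011  0.013] [ 0.726  0.006 -0.688]
[-0.034, 0, 0.05] 40 [-0.46  0.26 -1.03 -0.45  0.3 ] [ 0.017 -0.006  0.008] [ 0.701 -0.015 -0.713]
[-0.034, 0, 0.05] 45 [-0.44  0.24 -1.03 -0.41  0.26] [ 0.007 -0.002  0.004] [ 0.678 -0.032 -0.735]
[-0.034, 0, 0.05] 50 [-0.42  0.22 -1.   -0.31  0.23] [-0.  0. -0.] [ 0.642 -0.04  -0.766]
[-0.034, 0, 0.05] 55 [-0.41  0.19 -0.91 -0.11  0.19] [-0.  0.  0.] [ 0.572 -0.036 -0.819]
[-0.034, 0, 0.065] 35 [-0.48  0.23 -1.03 -0.45  0.35] [ 0.024 -0.01   0.013] [ 0.731  0.001 -0.682]
[-0.034, 0, 0.065] 40 [-0.46  0.21 -1.03 -0.41  0.3 ] [ 0.015 -0.005  0.008] [ 0.708 -0.019 -0.706]
[-0.034, 0, 0.
[... 1942 characters left out ...]
 0.32] [ 0.01  -0.005  0.01 ] [ 0.653 -0.017 -0.757]
[-0.1, 0, 0.1] 50 [-0.5  -0.05 -1.03 -0.04  0.27] [ 0.002 -0.001  0.002] [ 0.629 -0.035 -0.777]
[-0.1, 0, 0.1] 55 [-0.47 -0.05 -0.96  0.09  0.23] [-0.  0. -0.] [ 0.572 -0.036 -0.819]
[-0.034, -0.06, 0.3] 35 [-0.64 -0.3  -0.84  0.16  0.46] [-0.  0.  0.] [ 0.818 -0.051 -0.574]
[-0.034, -0.06, 0.3] 40 [-0.62 -0.29 -0.75  0.32  0.41] [-0.  0.  0.] [ 0.765 -0.048 -0.643]
[-0.034, -0.06, 0.3] 45 [-0.59 -0.25 -0.65  0.46  0.36] [-0.  0. -0.] [ 0.706 -0.044 -0.707]
[-0.034, -0.06, 0.3] 50 [-0.57 -0.22 -0.56  0.59  0.32] [-0.  0. -0.] [ 0.642 -0.04  -0.766]
[-0.034, -0.06, 0.3] 55 [-0.54 -0.17 -0.47  0.71  0.27] [-0.  0. -0.] [ 0.572 -0.036 -0.819]
```

```bash
cat >> h.py <<'E'
def hs():
    s=get_state();h=HR(YAW);T=q2R(s["orientation"])
    print("hood tcp",(h.T@(s["tcp_pos"]-H0)*1000).round(1),"dir",(h.T@T[:,2]).round(3),"F",s["wrist_force"].round(1),"q",s["joint_pos"].round(3),"t",round(s["clock"],2))
E
python3 - <<'E'
from h import *
h=HR(YAW);hs()
go(H0+h@[-.11,0,.11],toolR(YAW,-60))
go(H0+h@[-.10,0,.05],toolR(YAW,-60))
E
```

```text
hood tcp [-71.2 -28.  160.2] dir [ 0.731  0.016 -0.682] F [ 0.8 -0.2 -0.6] q [-0.589 -0.159 -1.026 -0.037  0.391  1.189] t 4.93
cm [ 2.8  -6.31  0.63] deg [16.96 -0.87  0.23] tcp [ 0.5297 -0.1204  0.1602] q [-0.59 -0.16 -1.03 -0.04  0.39  1.19] t 4.9333
cm [  2.73 -10.01   5.46] deg [16.96 -0.87  0.23] tcp [ 0.5297 -0.1204  0.1602] q [-0.59 -0.16 -1.03 -0.04  0.39  1.19] t 4.9333
```

>>> send_rows --series '[0.5,-0.5,0,6,-0.3,0,0,1,-2,0,12,-0.6,0.1,0,2,-4,0.3,17,-0.9,0.2,0,2.8,-6.3,0.6,17,-0.9,0.2,0,2.8,-6.3,0.6,17,-0.9,0.2,0]'

```text
clock: 5.35
tcp_pos: [0.4897, -0.0871, 0.1036]
orientation: [0.183, 0.705, 0.663, 0.175]
wrist_force: [-1.9, 0.8, -1.0]
finger_gap: 0.0001
```

```bash
python3 - <<'E'
from h import *
h=HR(YAW);hs()
go(H0+h@[-.10,0,.045],toolR(YAW,-60))
E
```

```text
hood tcp [-113.2    2.8  103.6] dir [ 0.49   0.005 -0.872] F [-1.9  0.8 -1. ] q [-0.457 -0.083 -0.898  0.278  0.194  1.223] t 5.35
cm [-0.31 -1.72  5.75] deg [-0.65 -0.27 -0.  ] tcp [ 0.4897 -0.0871  0.1036] q [-0.46 -0.08 -0.9   0.28  0.19  1.22] t 5.35
```

>>> send_rows --series '[-0.1,-0.6,2,-0.6,0,0,0,-0.3,-1.2,4,-0.6,-0.3,0,0,-0.3,-1.7,5.7,-0.6,-0.3,0,0,-0.3,-1.7,5.7,-0.6,-0.3,0,0,-0.3,-1.7,5.7,-0.6,-0.3,0,0]'

```text
clock: 5.77
tcp_pos: [0.5059, -0.0933, 0.0484]
orientation: [0.191, 0.704, 0.66, 0.177]
wrist_force: [-1.0, 0.3, -0.8]
finger_gap: 0.0002
```

```bash
python3 - <<'E'
from h import *
h=HR(YAW);hs()
go(H0+h@[-.06,0,.042],toolR(YAW,-55))
go(H0+h@[-.038,0,.042],toolR(YAW,-52))
i=camera_info("wrist");im=read_camera("wrist");cv2.imwrite("pics/w4.png",im);import pickle;pickle.dump(i,open("w4.pkl","wb"))
E
```

```text
hood tcp [-96.7  -2.4  48.4] dir [ 0.503 -0.003 -0.864] F [-1.   0.3 -0.8] q [-0.451  0.052 -0.967  0.056  0.189  1.232] t 5.77
cm [0.25 2.85 2.4 ] deg [-4.78  0.17 -0.03] tcp [ 0.5059 -0.0933  0.0484] q [-0.45  0.05 -0.97  0.06  0.19  1.23] t 5.7667
cm [0.25 4.75 3.51] deg [-7.78  0.17 -0.02] tcp [ 0.5059 -0.0933  0.0484] q [-0.45  0.05 -0.97  0.06  0.19  1.23] t 5.7667
```

View pics/w4.png

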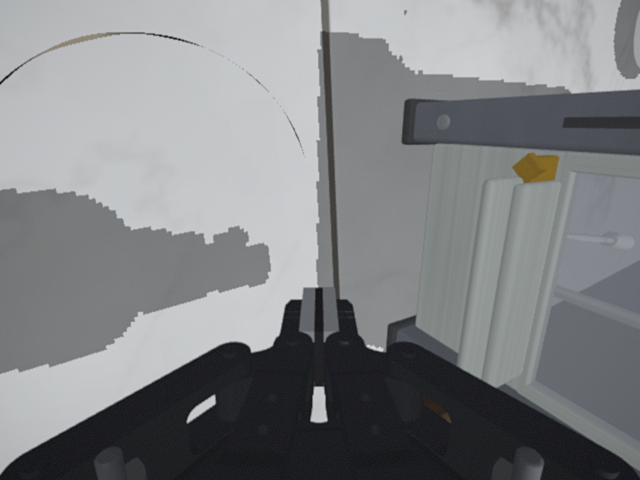

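```bash
python3 - <<'E'
from h import *
import pickle;i=pickle.load(open("w4.pkl","rb"));h=HR(YAW)
def zat(u,v,x):
    o,d=ray(i,u,v);o=h.T@(o-H0);d=h.T@d;return (o+d*(x-o[0])/d[0]).round(4)
print(zat(483,181,-.04),zat(458,370,-.04),"ptr",zat(523,152,-.018),"upper plate",zat(516,186,-.028))
for p in([-.012,.085,0],[-.012,.063,0],[-.018,.062,.093],[-.04,.052,.087]):print(p,proj(i,H0+h@p).round(1))
E
```

```text
[-0.04    0.0524  0.0803] [-0.04   -0.0367  0.0806] ptr [-0.018   0.0629  0.0814] upper plate [-0.028   0.0504  0.0869]
[-0.012, 0.085, 0] [402.  103.8]
[-0.012, 0.063, 0] [399.6 142.3]
[-0.018, 0.062, 0.093] [551.2 156.4]
[-0.04, 0.052, 0.087] [498.1 184.5]
```

>>> send_rows --series '[0.1,1,1.2,-2,0,0,0,0.2,2,2.1,-4,0.1,0,0,0.2,2.9,2.5,-6,0.1,0,0,0.2,3.8,3,-7.8,0.1,0,0,0.2,4.7,3.5,-7.8,0.1,0,0,0.2,4.7,3.5,-7.8,0.1,0,0]'

```text
clock: 6.32
tcp_pos: [0.5674, -0.0963, 0.0447]
orientation: [0.24, 0.688, 0.647, 0.223]
wrist_force: [1.2, -0.7, 0.8]
finger_gap: 0.0002
```

```bash
python3 - <<'E'
from h import *
h=HR(YAW);hs()
for z in(.052,.075,.10,.13):go(H0+h@[-.036,0,z],toolR(YAW,-52))
E
```

```text
hood tcp [-35.1  -1.5  44.7] dir [ 0.62  -0.003 -0.785] F [ 1.2 -0.7  0.8] q [-0.422  0.16  -0.995 -0.221  0.217  1.283] t 6.32
cm [ 0.15  0.38 -0.63] deg [0.32 0.17 0.08] tcp [ 0.5674 -0.0963  0.0447] q [-0.42  0.16 -0.99 -0.22  0.22  1.28] t 6.3167
cm [ 0.14  1.81 -2.43] deg [0.32 0.17 0.08] tcp [ 0.5674 -0.0963  0.0447] q [-0.42  0.16 -0.99 -0.22  0.22  1.28] t 6.3167
cm [ 0.14  3.36 -4.4 ] deg [0.32 0.17 0.08] tcp [ 0.5674 -0.0963  0.0447] q [-0.42  0.16 -0.99 -0.22  0.22  1.28] t 6.3167
cm [ 0.13  5.22 -6.75] deg [0.32 0.17 0.08] tcp [ 0.5674 -0.0963  0.0447] q [-0.42  0.16 -0.99 -0.22  0.22  1.28] t 6.3167
```

>>> send_rows --series '[0,0.25,-0.31,0,0,0,0,0,0.5,-0.63,0,0,0,0,0,0.74,-0.94,0,0,0,0,0,0.99,-1.26,0,0,0,0,0,1.24,-1.57,0,0,0,0,0,1.49,-1.88,0,0,0,0,0,1.74,-2.2,0,0,0,0,0,1.98,-2.5,0,0,0,0,0,1.98,-2.5,0,0,0,0]'

```text
clock: 7.07
tcp_pos: [0.5642, -0.095, 0.0746]
orientation: [0.238, 0.689, 0.647, 0.223]
wrist_force: [-5.0, -0.1, -1.0]
finger_gap: -0.0001
```

```bash
python3 - <<'E'
from h import *
hs()
i=camera_info("wrist");im=read_camera("wrist");cv2.imwrite("pics/w5.png",im);import pickle;pickle.dump(i,open("w5.pkl","wb"))
E
```

```text
hood tcp [-38.3  -0.4  74.6] dir [ 0.617 -0.002 -0.787] F [-5.  -0.1 -1. ] q [-0.422  0.082 -0.96  -0.105  0.217  1.283] t 7.07
```

View pics/w5.png

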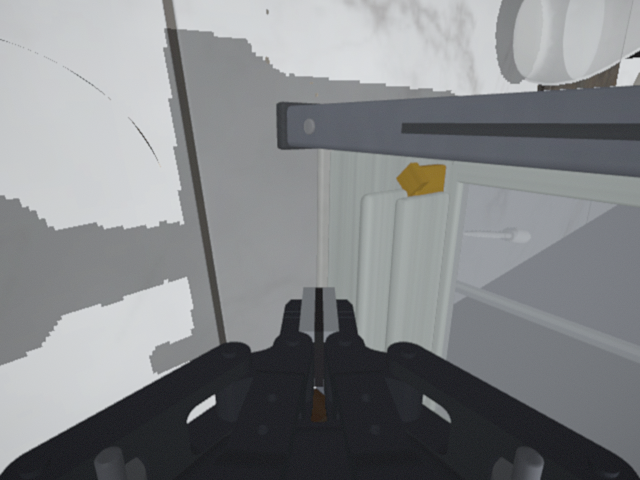

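```bash
cat >> h.py <<'E'
import pickle
def zat(i,u,v,x,h=HR(YAW)):
    o,d=ray(i,u,v);o=h.T@(o-H0);d=h.T@d;return (o+d*(x-o[0])/d[0]).round(4)
E
python3 - <<'E'
from h import *
i=pickle.load(open("w5.pkl","rb"))
print("lip",zat(i,360,200,-.04),"ptr",zat(i,412,163,-.018),zat(i,397,180,-.018))
h=HR(YAW)
for p in([-.012,.085,0],[-.012,.063,0]):print(proj(i,H0+h@p).round(1))
E
```

```text
lip [-0.04    0.0513  0.0994] ptr [-0.018   0.0627  0.1032] [-0.018   0.0558  0.0967]
[274.6 107.1]
[276. 147.]
```

>>> send_rows --series '[0,0.27,-0.34,0,0,0,0,0,0.54,-0.67,0,0,0,0,0,0.8,-1,0,0,0,0,0,1.07,-1.34,0,0,0,0,0,1.34,-1.67,0,0,0,0,0,1.61,-2.01,0,0,0,0,0,1.87,-2.34,0,0,0,0,0,2.14,-2.68,0,0,0,0,0,2.41,-3.01,0,0,0,0,0,2.68,-3.35,0,0,0,0]'

```text
clock: 7.95
tcp_pos: [0.5643, -0.0949, 0.1169]
orientation: [0.238, 0.689, 0.647, 0.222]
wrist_force: [-5.7, -0.3, -3.3]
finger_gap: 0.0002
```

```bash
python3 - <<'E'
from h import *
hs()
E
```

```text
hood tcp [-38.3  -0.3 116.9] dir [ 0.616 -0.002 -0.788] F [-5.7 -0.3 -3.3] q [-0.422 -0.004 -0.899  0.043  0.216  1.283] t 7.95
```

Good. 2.4 cm more, slower, then a close look.

>>> send_rows --series '[0,0.2,-0.24,0,0,0,0,0,0.4,-0.48,0,0,0,0,0,0.6,-0.72,0,0,0,0,0,0.8,-0.96,0,0,0,0,0,1,-1.2,0,0,0,0,0,1.2,-1.44,0,0,0,0,0,1.4,-1.7,0,0,0,0,0,1.55,-1.9,0,0,0,0,0,1.55,-1.9,0,0,0,0]'

```text
clock: 8.7
tcp_pos: [0.5644, -0.0949, 0.1415]
orientation: [0.238, 0.69, 0.647, 0.222]
wrist_force: [-10.1, 0.4, 0.3]
finger_gap: -0.0001
```

```bash
python3 - <<'E'
from h import *
hs()
i=camera_info("wrist");im=read_camera("wrist");cv2.imwrite("pics/w6.png",im);pickle.dump(i,open("w6.pkl","wb"))
h=HR(YAW)
m=proj(i,H0+h@[-.018,.063,.18]).round().astype(int);print(m)
u0,v0=m[0]-90,max(m[1]-60,0);print("crop",u0,v0)
cv2.imwrite("pics/v6.png",cv2.resize(im[v0:v0+130,u0:u0+180],None,fx=4.4,fy=4.4,interpolation=cv2.INTER_CUBIC))
E
```

```text
hood tcp [-38.1  -0.3 141.5] dir [ 0.616 -0.002 -0.788] F [-10.1   0.4   0.3] q [-0.421 -0.046 -0.86   0.124  0.216  1.284] t 8.7
[435 165]
crop 345 105
```

View pics/v6.png

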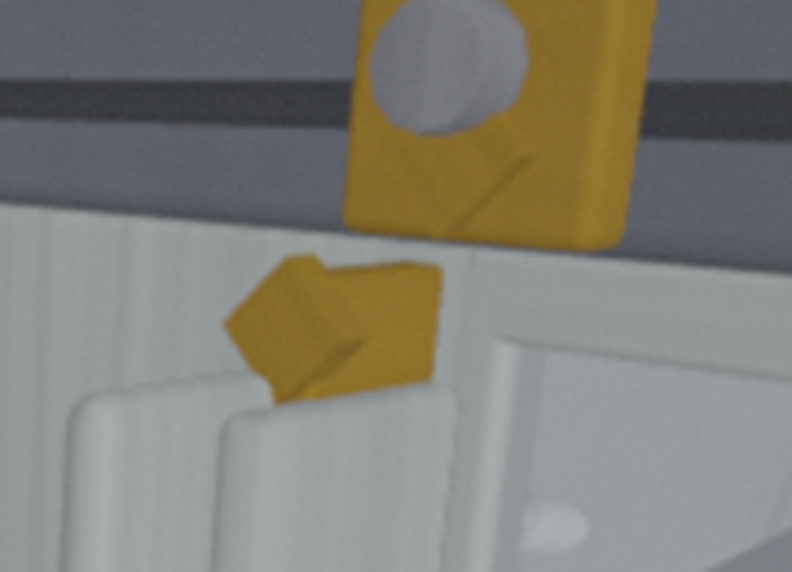

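```bash
python3 - <<'E'
from h import *
i=pickle.load(open("w6.pkl","rb"));im=cv2.imread("pics/w6.png")
f=lambda a,b:(345+a/4.4-.4,105+b/4.4-.4)
for n,a,b in(("ptr",297,257),("ptr2",315,257),("mark",442,237),("mark2",460,238),("cliplo",345,228),("cliphi",600,246)):print(n,[zat(i,*f(a,b),x) for x in(-.015,-.018,-.021)])
c=im[105:165,415:495].astype(float)
c=cv2.resize(c,None,fx=9,fy=9,interpolation=cv2.INTER_CUBIC)
c=cv2.GaussianBlur(c,(0,0),4)
g=np.clip((c-[0,90,130])*[3,3,3],0,255)
cv2.imwrite("pics/v6b.png",g)
E
```

```text
ptr [array([-0.015 ,  0.0625,  0.1679]), array([-0.018 ,  0.0629,  0.1703]), array([-0.021 ,  0.0633,  0.1726])]
ptr2 [array([-0.015 ,  0.0626,  0.1698]), array([-0.018 ,  0.063 ,  0.1721]), array([-0.021 ,  0.0634,  0.1743])]
mark [array([-0.015 ,  0.0651,  0.1816]), array([-0.018 ,  0.0655,  0.1836]), array([-0.021 ,  0.0658,  0.1855])]
mark2 [array([-0.015 ,  0.0652,  0.1832]), array([-0.018 ,  0.0655,  0.1851]), array([-0.021 ,  0.0658,  0.187 ])]
cliplo [array([-0.015 ,  0.0652,  0.1725]), array([-0.018 ,  0.0655,  0.1747]), array([-0.021 ,  0.0658,  0.1769])]
cliphi [array([-0.015 ,  0.0655,  0.1945]), array([-0.018 ,  0.0658,  0.1961]), array([-0.021 ,  0.0661,  0.1977])][ WARN:0@0.096] global loadsave.cpp:1063 imwrite_ Unsupported depth image for selected encoder is fallbacked to CV_8U.
```

View pics/v6b.png

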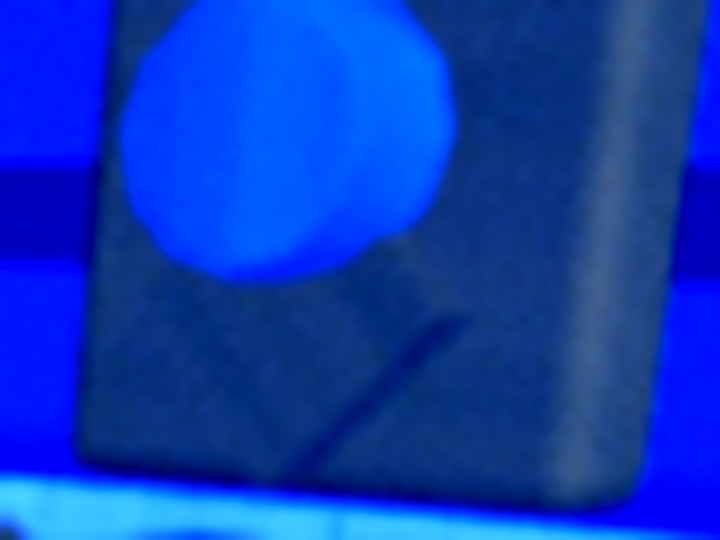

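>>> send_rows --series '[0,0.17,-0.25,0,0,0,0,0,0.34,-0.5,0,0,0,0,0,0.51,-0.75,0,0,0,0,0,0.68,-1,0,0,0,0,0,0.68,-1,0,0,0,0,0,0.68,-1,0,0,0,0]'

```text
clock: 9.25
tcp_pos: [0.5645, -0.0949, 0.1543]
orientation: [0.239, 0.689, 0.647, 0.223]
wrist_force: [-7.6, 0.6, 0.2]
finger_gap: -0.0002
```

```bash
python3 - <<'E'
from h import *
hs()
i=camera_info("wrist");im=read_camera("wrist");cv2.imwrite("pics/w7.png",im);pickle.dump(i,open("w7.pkl","wb"))
h=HR(YAW)
m=proj(i,H0+h@[-.018,.063,.184]).round().astype(int);print(m)
u0,v0=m[0]-50,m[1]-38;print("crop",u0,v0)
c=cv2.resize(im[v0:v0+75,u0:u0+100],None,fx=8,fy=8,interpolation=cv2.INTER_CUBIC)
cv2.imwrite("pics/v7.png",cv2.convertScaleAbs(c,alpha=1.6,beta=-60))
E
```

```text
hood tcp [-38.   -0.3 154.3] dir [ 0.617 -0.002 -0.787] F [-7.6  0.6  0.2] q [-0.422 -0.066 -0.841  0.162  0.217  1.283] t 9.25
[414 163]
crop 364 125
```

View pics/v7.png

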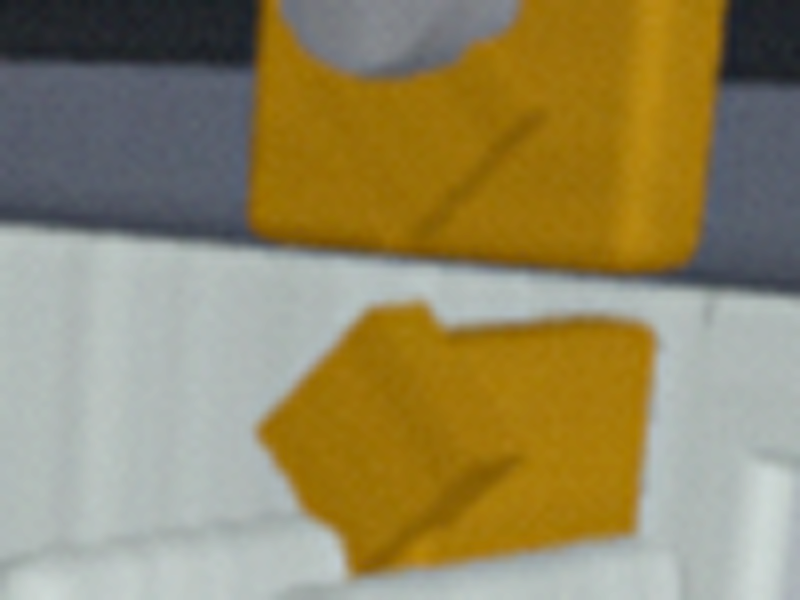

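```bash
python3 - <<'E'
from h import *
i=pickle.load(open("w7.pkl","rb"))
f=lambda a,b:(364+(a+.5)/8-.5,125+(b+.5)/8-.5)
for n,a,b in(("ptrF",371,306),("ptrB",427,303),("markF",405,244),("markB",423,240),("clipL",250,232),("clipH",700,265),("low",258,430)):print(n,[zat(i,*f(a,b),x) for x in(-.012,-.015,-.018)])
E
```

```text
ptrF [array([-0.012 ,  0.0621,  0.1775]), array([-0.015 ,  0.0625,  0.1798]), array([-0.018 ,  0.0629,  0.1822])]
ptrB [array([-0.012 ,  0.0625,  0.1807]), array([-0.015 ,  0.0629,  0.183 ]), array([-0.018 ,  0.0632,  0.1852])]
markF [array([-0.012 ,  0.0651,  0.1792]), array([-0.015 ,  0.0654,  0.1815]), array([-0.018 ,  0.0657,  0.1838])]
markB [array([-0.012 ,  0.0654,  0.1802]), array([-0.015 ,  0.0657,  0.1825]), array([-0.018 ,  0.066 ,  0.1847])]
clipL [array([-0.012 ,  0.0651,  0.1697]), array([-0.015 ,  0.0654,  0.1723]), array([-0.018 ,  0.0657,  0.1748])]
clipH [array([-0.012 ,  0.0653,  0.1948]), array([-0.015 ,  0.0656,  0.1967]), array([-0.018 ,  0.0659,  0.1986])]
low [array([-0.012 ,  0.0554,  0.171 ]), array([-0.015 ,  0.0559,  0.1735]), array([-0.018 ,  0.0565,  0.176 ])]
```

>>> send_rows --series '[0,0.05,-0.07,0,0,0,0,0,0.1,-0.14,0,0,0,0,0,0.1,-0.14,0,0,0,0,0,0.1,-0.14,0,0,0,0]'

```text
clock: 9.63
tcp_pos: [0.5645, -0.0949, 0.1558]
orientation: [0.239, 0.689, 0.647, 0.223]
wrist_force: [-6.4, 0.2, -1.8]
finger_gap: -0.0
```

```bash
python3 - <<'E'
from h import *
hs()
i=camera_info("wrist");im=read_camera("wrist");cv2.imwrite("pics/w8.png",im);pickle.dump(i,open("w8.pkl","wb"))
a=cv2.imread("pics/w7.png");i0=pickle.load(open("w7.pkl","rb"))
# template shifts of pointer and clip between frames
for n,(u,v,w,hh) in dict(ptr=(396,162,50,32),clip=(394,125,62,28)).items():
    t=a[v:v+hh,u:u+w];r=cv2.matchTemplate(im[v-10:v+hh+10,u-15:u+w+15],t,cv2.TM_CCOEFF_NORMED)
    _,m,_,l=cv2.minMaxLoc(r);x,y=l
    def sub(p):return .5*(p[0]-p[2])/(p[0]-2*p[1]+p[2])
    dx=x-15+sub(r[y,x-1:x+2]);dy=y-10+sub(r[y-1:y+2,x]);print(n,round(m,3),round(dx,2),round(dy,2))
    c={"ptr":(410.0,162.8),"clip":(414.2,155)}[n]
    print(zat(i0,*c,-.020),zat(i,c[0]+dx,c[1]+dy,-.020))
E
```

```text
hood tcp [-38.1  -0.3 155.8] dir [ 0.617 -0.002 -0.787] F [-6.4  0.2 -1.8] q [-0.422 -0.069 -0.839  0.167  0.217  1.283] t 9.63
ptr 0.998 -0.01 -0.03
[-0.02    0.0631  0.1837] [-0.02    0.0631  0.1852]
clip 0.97 -3.5 -0.11
[-0.02    0.066   0.1853] [-0.02    0.0659  0.1853]
```

>>> send_rows --series '[0,-0.25,-0.0,0,0,0,0,0,-0.6,0.4,0,0,0,0,0,-0.93,1.18,0,0,0,0,0,-2,0.35,0,0,0,0,0,-3.3,-0.7,0,0,0,0,0,-4.5,-1.6,0,0,0,0,0,-5.6,-2.5,3,0,0,0,0,-5.6,-2.5,3,0,0,0]'

```text
clock: 10.35
tcp_pos: [0.5057, -0.0917, 0.1423]
orientation: [0.221, 0.695, 0.652, 0.206]
wrist_force: [0.4, -0.6, 1.6]
finger_gap: -0.0
```

```bash
python3 - <<'E'
from h import *
hs();h=HR(YAW)
i=camera_info("wrist");im=read_camera("wrist");cv2.imwrite("pics/w9.png",im);pickle.dump(i,open("w9.pkl","wb"))
m=proj(i,H0+h@[-.020,.063,.1853]).round(1);print(m)
go(H0+h@[-.11,-.06,.26],toolR(YAW,-45))
go(H0+h@[-.11,-.074,.29],toolR(YAW,-40))
E
```

```text
hood tcp [-96.9  -0.7 142.3] dir [ 0.576 -0.003 -0.817] F [ 0.4 -0.6  1.6] q [-0.472 -0.154 -0.909  0.241  0.229  1.23 ] t 10.35
[531.9 156.6]
cm [ -5.92   5.56 -10.36] deg [-9.57  0.18  0.09] tcp [ 0.5075 -0.0922  0.1431] q [-0.47 -0.15 -0.91  0.24  0.23  1.23] t 10.4
cm [ -7.33   7.3  -12.8 ] deg [-14.57   0.17   0.1 ] tcp [ 0.5075 -0.0922  0.1431] q [-0.47 -0.15 -0.91  0.24  0.23  1.23] t 10.4
```

```bash
python3 - <<'E'
from h import *
im=cv2.imread("pics/w9.png")
c=cv2.resize(im[125:185,492:572],None,fx=10,fy=10,interpolation=cv2.INTER_CUBIC)
cv2.imwrite("pics/v9.png",cv2.convertScaleAbs(c,alpha=1.6,beta=-60))
E
```

```text
(no output)
```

View pics/v9.png

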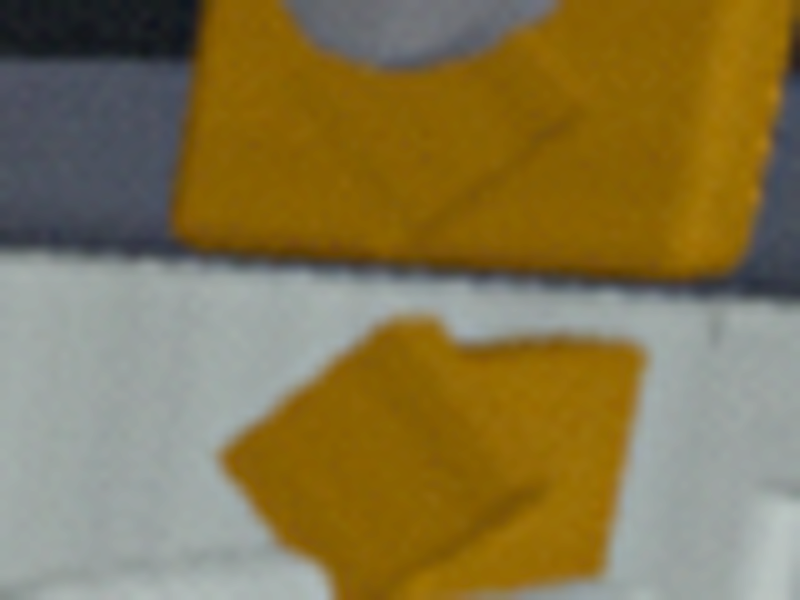

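>>> send_rows --series '[-1,1,-2,-2,0,0,0,-2.5,2.5,-4.4,-5,0,0,0,-4,4,-7,-8,0.1,0,0,-5.5,5.5,-9.6,-11,0.1,0,0,-6.8,6.8,-12,-14.5,0.1,0,0,-7.3,7.3,-12.8,-14.5,0.2,0,0,-7.3,7.3,-12.8,-14.5,0.2,0,0]'

```text
clock: 10.98
tcp_pos: [0.4888, -0.1665, 0.2927]
orientation: [0.31, 0.66, 0.621, 0.288]
wrist_force: [0.7, -0.2, 0.6]
finger_gap: -0.0001
```

```bash
python3 - <<'E'
from h import *
hs();h=HR(YAW)
i=camera_info("wrist");im=read_camera("wrist");cv2.imwrite("pics/w10.png",im);pickle.dump(i,open("w10.pkl","wb"))
print("pred",proj(i,H0+h@[-.046,-.074,.31]).round(1))
for l in("bolt_face","bolt"):print(l,[(round(float(d["p"]),2),d["box"]) for d in silhouettes("wrist",l)[:2]])
go(H0+h@[-.07,-.0745,.298],toolR(YAW,-40))
go(H0+h@[-.037,-.0745,.298],toolR(YAW,-40))
for n,l in(("top","bolt_face"),("scene","bolt_face")):
    read_camera(n);d=silhouettes(n,l);print(n,[(round(float(x["p"]),2),x["box"]) for x in d[:1]],proj(camera_info(n),H0+h@[-.046,-.074,.31]).round(1))
E
```

```text
hood tcp [-109.1  -76.5  292.7] dir [ 0.767 -0.004 -0.641] F [ 0.7 -0.2  0.6] q [-0.797 -0.395 -0.829  0.409  0.536  1.043] t 10.98
pred [418.5 268.1]
bolt_face [(0.87, [411.7, 242.2, 43.1, 36.1])]
bolt [(0.69, [410.6, 242.5, 42.4, 37.0])]
cm [-0.14  3.46  2.41] deg [-0.35 -0.11  0.04] tcp [ 0.4874 -0.163   0.2872] q [-0.79 -0.39 -0.83  0.41  0.54  1.04] t 11.1333
cm [-0.15  5.6   4.92] deg [-0.35 -0.11  0.04] tcp [ 0.4874 -0.163   0.2872] q [-0.79 -0.39 -0.83  0.41  0.54  1.04] t 11.1333
top [(0.58, [399.7, 189.2, 10.1, 16.5])] [405.1 206.4]
scene [(0.59, [360.5, 224.3, 17.8, 14.6])] [361. 231.]
```

```bash
python3 - <<'E'
from h import *
h=HR(YAW);i=pickle.load(open("w10.pkl","rb"));im=cv2.imread("pics/w10.png")
a=np.linspace(0,6.28,25)
for x,r in((-.046,.0085),(-.023,.0085),(-.023,.013)):
    q=np.array([proj(i,H0+h@[x,-.074+r*np.cos(t),.31+r*np.sin(t)]) for t in a]);print(x,r,q.min(0).round(),q.max(0).round())
    cv2.polylines(im,[q.round().astype(int)],True,(0,0,255) if r<.01 else (0,255,0),1)
u0,v0=370,220
cv2.imwrite("pics/v10.png",cv2.resize(im[v0:v0+90,u0:u0+120],None,fx=6,fy=6,interpolation=cv2.INTER_CUBIC))
E
```

```text
-0.046 0.0085 [404. 253.] [434. 283.]
-0.023 0.0085 [422. 242.] [450. 270.]
-0.023 0.013 [415. 235.] [458. 278.]
```

View pics/v10.png

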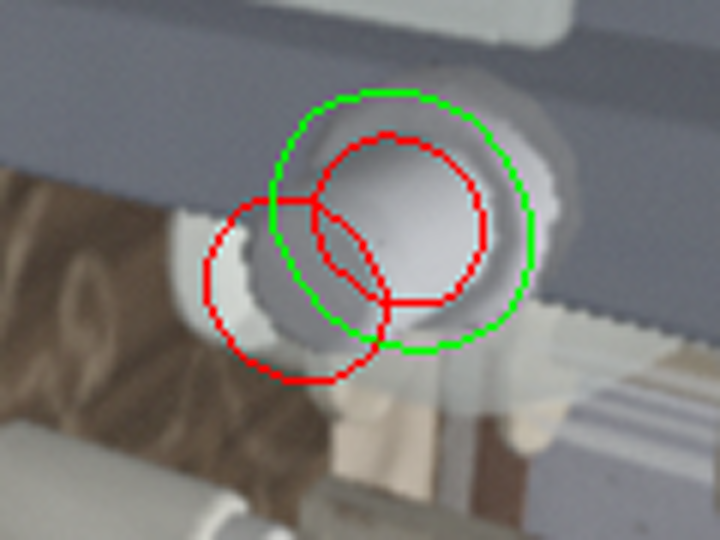

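>>> send_rows --series '[0,1.2,0.8,0,0,0,0,0.1,2.4,1.6,-0.3,0,0,0,0.1,3.3,2,-0.3,0,0,0,0.1,3.6,2.3,-0.3,0,0,0,0.1,3.6,2.3,-0.3,0,0,0,0.1,3.6,2.3,-0.3,0,0,0]'

```text
clock: 11.83
tcp_pos: [0.5276, -0.164, 0.2993]
orientation: [0.306, 0.661, 0.621, 0.289]
wrist_force: [-0.8, 0.1, -0.7]
finger_gap: 0.0002
```

```bash
python3 - <<'E'
from h import *
hs();h=HR(YAW)
go(H0+h@[-.037,-.0725,.300],toolR(YAW,-40))
E
```

```text
hood tcp [-70.5 -71.5 299.3] dir [ 0.764  0.003 -0.645] F [-0.8  0.1 -0.7] q [-0.708 -0.322 -0.777  0.359  0.481  1.118] t 11.83
cm [-0.11  2.21  2.52] deg [-0.15 -0.17  0.02] tcp [ 0.5276 -0.164   0.2993] q [-0.71 -0.32 -0.78  0.36  0.48  1.12] t 11.8333
```

Advance 22 mm first (to about x = −48 mm).

>>> send_rows --series '[0,0.25,0.3,0,0,0,0,0,0.5,0.6,0,0,0,0,0,0.75,0.9,0,0,0,0,-0.1,1,1.2,0,0,0,0,-0.1,1.25,1.5,0,0,0,0,-0.1,1.45,1.7,0,0,0,0,-0.1,1.45,1.7,0,0,0,0]'

```text
clock: 12.42
tcp_pos: [0.5504, -0.167, 0.3002]
orientation: [0.307, 0.661, 0.621, 0.289]
wrist_force: [-0.4, -0.4, 0.8]
finger_gap: -0.0
```

```bash
python3 - <<'E'
from h import *
hs()
E
```

```text
hood tcp [-47.6 -73.1 300.2] dir [ 0.765  0.002 -0.644] F [-0.4 -0.4  0.8] q [-0.672 -0.275 -0.75   0.324  0.455  1.148] t 12.42
```

>>> send_rows --series '[0,0.2,0.23,0,0,0,0,0,0.4,0.46,0,0,0,0]'

```text
clock: 12.58
tcp_pos: [0.5559, -0.1673, 0.3]
orientation: [0.307, 0.661, 0.621, 0.289]
wrist_force: [-5.7, -1.0, 0.8]
finger_gap: -0.0001
```

```bash
python3 - <<'E'
from h import *
hs();h=HR(YAW)
i=camera_info("wrist");im=read_camera("wrist");cv2.imwrite("pics/w11.png",im)
print([(round(float(d["p"]),2),d["box"]) for d in silhouettes("wrist","bolt")[:2]])
for x in(-.046,-.032):
    a=np.linspace(0,6.28,25);q=np.array([proj(i,H0+h@[x,-.073+.0085*np.cos(t),.312+.0085*np.sin(t)]) for t in a]);print(x,q.min(0).round(),q.max(0).round())
E
```

```text
hood tcp [-42.  -73.1 300. ] dir [ 0.765  0.001 -0.644] F [-5.7 -1.   0.8] q [-0.662 -0.264 -0.744  0.316  0.447  1.156] t 12.58
[(0.88, [333.9, 280.9, 44.5, 43.8])]
-0.046 [319. 298.] [351. 337.]
-0.032 [339. 287.] [370. 323.]
```

>>> send_rows --series '[0,0.17,0.2,0,0,0,0,0,0.34,0.4,0,0,0,0,0,0.51,0.6,0,0,0,0]'

```text
clock: 12.93
tcp_pos: [0.564, -0.1679, 0.3001]
orientation: [0.307, 0.661, 0.621, 0.289]
wrist_force: [-4.4, -0.2, 0.2]
finger_gap: -0.0004
```

>>> send_rows --series '[0,0.1,0.12,0,0,0,0,0,0.2,0.23,0,0,0,0]'

```text
clock: 13.1
tcp_pos: [0.5662, -0.1681, 0.2998]
orientation: [0.307, 0.661, 0.621, 0.289]
wrist_force: [-28.9, 0.8, 11.6]
finger_gap: 0.0002
```

>>> send_rows --series '[0,0.1,0.12,0,0,0,0]'

```text
clock: 13.18
tcp_pos: [0.5668, -0.168, 0.2991]
orientation: [0.306, 0.662, 0.621, 0.288]
wrist_force: [-20.9, -0.2, -2.5]
finger_gap: 0.0004
```

>>> send_rows --series '[0,-0.3,-0.35,0,0,0,0,0,-1.3,-1.5,0,0,0,0,0,-2.6,-3,0,0,0,0,0,-3.9,-4.5,0,0,0,0,0,-5,-5.7,0,0,0,0,0,-5,-5.7,0,0,0,0,0,-5,-5.7,0,0,0,0]'

```text
clock: 13.77
tcp_pos: [0.4933, -0.1639, 0.2999]
orientation: [0.308, 0.66, 0.621, 0.29]
wrist_force: [0.0, -0.7, -0.1]
finger_gap: 0.0003
```

```bash
python3 - <<'E'
from h import *
hs();h=HR(YAW)
i=camera_info("wrist");im=read_camera("wrist");cv2.imwrite("pics/w12.png",im);pickle.dump(i,open("w12.pkl","wb"))
print("wrist",[(round(float(d["p"]),2),d["box"]) for d in silhouettes("wrist","bolt_face")[:1]])
a=np.linspace(0,6.28,25)
for x in(-.046,-.032):
    q=np.array([proj(i,H0+h@[x+.003,-.073+.0085*np.cos(t),.312+.0085*np.sin(t)]) for t in a]);print(x,q.min(0).round(),q.max(0).round())
b=read_camera("top");cv2.imwrite("pics/top2.png",b)
print("top",[(round(float(d["p"]),2),d["box"]) for d in silhouettes("top","bolt_face")[:1]])
print("top vial/jar",[[(round(float(d["p"]),2),d["box"]) for d in silhouettes("top",l)[:1]] for l in("vial","small_jar")])
for x in(-.046,-.032):print(proj(camera_info("top"),H0+h@[x+.003,-.073,.312]).round(1))
# pointer/mark check by matching the w9 patches in the new view
w9=cv2.imread("pics/w9.png");i9=pickle.load(open("w9.pkl","rb"))
print("ptr in new view",proj(i,H0+h@[-.02,.063,.1853]).round(1))
E
```

```text
hood tcp [-104.8  -73.6  299.9] dir [ 0.767  0.001 -0.642] F [ 0.  -0.7 -0.1] q [-0.783 -0.393 -0.809  0.423  0.531  1.056] t 13.77
wrist [(0.6, [407.7, 248.1, 28.2, 30.0])]
-0.046 [394. 255.] [423. 285.]
-0.032 [406. 248.] [434. 277.]
top [(0.37, [400.3, 189.9, 9.1, 9.3])]
top vial/jar [[], [(0.83, [249.8, 271.7, 23.9, 22.2])]]
[404.7 204.4]
[405.1 196.1]
ptr in new view [270.3  32.7]
```

```bash
python3 - <<'E'
from h import *
h=HR(YAW)
go([.5057,-.0917,.1423],toolR(YAW,-54.6))
E
```

```text
cm [  7.21 -11.48  10.69] deg [14.53 -0.14  0.07] tcp [ 0.4935 -0.1633  0.2989] q [-0.78 -0.39 -0.81  0.42  0.53  1.06] t 14.0667
```

>>> send_rows --series '[1.2,-2.2,1.4,3,0,0,0,2.6,-4.4,3.2,6,0,0,0,4,-6.6,5.2,9,0,0,0,5.4,-8.8,7.4,12,0,0,0,6.6,-10.6,9.3,14.5,-0.1,0,0,7.2,-11.5,10.5,14.5,-0.1,0,0,7.2,-11.5,10.5,14.5,-0.1,0,0,7.2,-11.5,10.5,14.5,-0.1,0,0]'

```text
clock: 14.73
tcp_pos: [0.5034, -0.0908, 0.1422]
orientation: [0.221, 0.694, 0.653, 0.208]
wrist_force: [0.3, -0.4, 0.4]
finger_gap: 0.0003
```

```bash
python3 - <<'E'
from h import *
hs();h=HR(YAW)
a=cv2.imread("pics/w9.png")
i=camera_info("wrist");im=read_camera("wrist");cv2.imwrite("pics/w13.png",im)
for n,(u,v,w,hh) in dict(ptr=(512,156,46,26),clip=(508,112,64,38)).items():
    t=a[v:v+hh,u:u+w];r=cv2.matchTemplate(im[v-30:v+hh+30,u-40:u+w+40],t,cv2.TM_CCOEFF_NORMED)
    _,m,_,l=cv2.minMaxLoc(r);print(n,round(m,3),l[0]-40,l[1]-30)
for c in("top","scene"):
    read_camera(c);print(c,{l:[(round(float(d["p"]),2),d["box"]) for d in silhouettes(c,l)[:1]] for l in("vial","small_jar")})
E
```

```text
hood tcp [-9.930e+01 -1.000e-01  1.422e+02] dir [ 0.578  0.002 -0.816] F [ 0.3 -0.4  0.4] q [-0.477 -0.16  -0.914  0.242  0.236  1.225] t 14.73
ptr 0.984 2 1
clip 0.99 2 2
top {'vial': [(0.76, [387.0, 281.7, 20.3, 22.2])], 'small_jar': []}
scene {'vial': [(0.98, [284.0, 327.3, 13.9, 27.6])], 'small_jar': [(0.69, [344.8, 152.6, 118.3, 172.4])]}
```

```bash
python3 -c "
from workcell import *
print(hand_in())"
```

```text
the job is handed in; nothing more can be done
None
```

The sash pointer is level with the marker clip and the locking bolt is fully in. I handed the job in at about 15 s, with the arm clear of everything. I did make one unplanned hard contact on the way.

**Sash:** I pushed it up with the shut fingers under the lip's front edge. The pointer came out at 185.2 mm and the mark at 185.3 mm. A flatter view after I backed away agreed to about 0.3 mm. The brass wedge on the clip is faint in the pictures, so allow up to about 1 mm. A last comparison after the bolt push showed the pointer and clip had not shifted relative to each other beyond about a pixel.

**Bolt:** It moved at about 5 N for roughly 14 mm, then the force rose to 20–29 N at the end stop. The wrist camera then found the bolt face where a fully-in bolt should be. The top camera's detection was weak (0.37) and about 2 px off the fully-in position.

**Bystanders:** The vial was detected in its place at the end. The jar was last detected in place from above just after the bolt push. In the final pictures the top camera did not report it, and the scene camera's jar report was really the hood. I did not check the weighing bottle at the end.

**The hard contact:** On the first approach the elbow joint reached its limit and the arm drifted forward. The fingertips pressed on the sash or lip with 96 N at the wrist, below the 120 N limit. The sash seemed to drop from about 15 mm to nearly shut, and I then raised it properly. I can't rule out that the fingertips touched both lip plates during that contact.

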